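# Release and open the kiln's wiring box

## Robot

A 6-joint arm with a two-finger parallel gripper is mounted at the origin on the work surface. World frame = base frame: x ahead of the robot, y to its left, z up, the work surface at z = 0. Lengths are in m, angles in degrees, forces in N, time in s.
With the tool pointing down it reaches from about 0.4 to 0.825 m from the base axis. Payload 7 kg.
Tool frame: the origin (TCP) lies between the finger pads; the fingertips stand 19 mm ahead of it and the grasp point (between the pads) is the TCP (r.tip_extent is the distance from the TCP to the fingertips, in m); z points along the fingers, y is the direction in which the jaws open and shut (so a half turn about z gives the same grasp; the last joint's range is limited). The gripper opens to 88 mm and grips with 3 to 60 N. Pads are 19 mm wide; open, the fingers measure 130 mm over their backs; the gripper's body (78 mm by 193 mm) begins 47 mm behind the grasp point.
Start: joints at [80.793, 20.546, 0.682, 0, -70.136, -16.507], TCP at [0.293, 0.608, 0.246] pointing down, gripper open.
Joint ranges: [-176.03, 176.03], [-82.01, 121.73], [-58.28, 71.71], [-173.87, 95.51], [-174.79, -0.11], [-173.66, 173.66]. Speed limits (degrees/s): [136.94, 136.94, 172.46, 180, 180, 180].

## Interface

Orientations are given as [roll, pitch, yaw] about the fixed x, y, z axes, in that order (R = Rz(yaw) Ry(pitch) Rx(roll)).
In Python, from plant import r, capture, workorder, spotter gives the robot as it stands.
- The arm moves only by the tool step_arm, never from a script. Its argument "motion" is a list of rows, each a list of 5 numbers: the finger opening in m, from 0 to 0.0876, then the shift along the tool's x, y, z in m, then the turn about the tool's z in rad. In form: [[grip, dx, dy, dz, roll], ...]. A call has 1 to 5 rows; each row is the pose to reach, as a shift and turn from the pose commanded when the call began, along the tool's axes at that moment; what a row does not reach only later rows make up. A row lasts 1/8 s, in which the tool goes at most 62.5 mm and 10.7 degrees, less where a joint would pass 70% of its speed; a pose out of reach is approached as far as the arm can. A call with a gripper value outside its range is refused whole. The fingers move at their own pace and stop on an object; "newtons" is the grip in N (left out, the last holds). Time passes only in rows, so rows that repeat a pose let the fingers close. It gives the time, the measured TCP pose, the force and the opening at its end, in the units of the state.
- r.get_state(): the state, without advancing time (a new reading comes with each control period).
- capture(name): name is "side" or "top" or "wrist"; returns a dict with "image" (420x560x3 uint8, red, green, blue), "z_map" (420x560 float32, m along the optical axis (not along the pixel's ray), 0 where there is no reading), "fx", "fy", "cx", "cy" (pixels), "D" ([k1, k2, p1, p2, k3] as OpenCV has them; the pictures are not rectified), "pose" (4x4, takes a point from camera to world coordinates). Camera axes: x right, y down, z forward; pixel columns grow to the right and rows downward; lengths in m; the calibration is good to about 2 mm. A picture is of the moment at which its call begins.
- workorder.close_job(): hands the job in, once; it reports no verdict.
Trained networks look in the newest picture that a camera, given by its name, has taken for a name from the list of things; names that differ only in an ending like _2 or _b are one class to them, and where a whole thing is asked for, a point or a joint stands for the part that bears it (a point fixed in the world has none). Each returns a list of dicts, best first, with "p" (0 to 1); they miss things now and then, are a little off and sometimes report something else, mostly with a low value. They report only what shows in the picture. A call takes as long as a camera call. They do not tell look-alikes from the thing itself.
- spotter.regions_of(camera, label): "mask" (420x560 bool, what is visible of it).
- spotter.tip_of(camera, label): "location" ([x, y, z] in m, in world coordinates, good to about 4 mm: a listed point, or the origin of a listed thing).
The state is a dict: "time_s": time; "joints": joint angles; "qd": joint speeds; "joint_torque": joint torques, N m; "tcp_pos": TCP position; "eef_rot": TCP orientation; "contact_force": force on the tool from outside, world axes, zero at the start; "moment": the same for the moment, N m; "gripper_width": finger opening in m.
Only numpy, scipy, OpenCV 4.12 (cv2) and the standard library are available. Lean on these libraries where they do the work, as an engineer would, in place of code of your own. Each camera call takes 0.05 s, during which the arm holds its last target.

## Task

Open the annealing kiln's wiring box. Take the wooden-handled release rod out of the rack and lay it flat on the bench so that you can take it again level by its handle; push it gently through the slot in the box's front, feel along behind the slot for the hidden catch tab, and press the tab in until the lid springs up. Then lay the rod flat on the bench again, clear of the box, and swing the lid right back until it rests on its stop, leaving the scraper, vase, jar and brick alone.

Things in the scene. Friction and masses are not known exactly. Their poses are not given: they have to be found in the camera images.
- wiring_box: grey sheet-steel box fixed to the bench, 170 deep (its x) by 240 wide (its y) by 130 high, closed by the lid. Origin: centre of its underside; its z is up. Its front faces its own -x, so the rod goes in along its own +x. The front carries a black slot bush and two pilot lamps. A catch hidden inside behind the slot holds the lid shut
- slot (a point): middle of the slot's mouth, on the face of the black bush: 75 above the bench, 4 in front of the box's front face, 89 in front of the box's origin. The slot is level, 92 wide (along the box's y) and 14 high, and the bush is 18 deep, square through
- catch_zone (a point): middle of the line on which the hidden catch's tab lies, 40 behind the slot's mouth, level with it. Black upright tab 18 wide (along the box's y), from 54 to 120 above the bench. The tab's middle is up to 20 either side of this point along y: not measured, found by touch. It gives only inwards (+x); the space beside it is empty as far as a barrier 74 behind the mouth
- lid (a joint): lid angle, rad: 0 shut; the catch lets go when its tab is pressed in 6 to 7 mm (spring, 4 N rising to about 8; hard stop at 12 mm; it springs back), then an ejector lifts the lid to about 0.4, where it stays; 1.85 on its stop. 0.38 kg, damped; let go before upright (about 1.6) it falls back on to the ejector, beyond that on to its stop
- lid_hinge (a point): middle of the lid's hinge line, along the box's back top edge (box x +85, 133 above the bench); the line runs along the box's y. Axes turn with the lid
- lid_edge (a point): middle of the lid's front edge, 170 from the hinge line, at mid-thickness; the lid is 6 thick and 244 wide. 8 behind the edge a folded flange hangs 25 below the lid, 200 wide, turned inwards 22 at its bottom
- lid_handle (a point): middle of the steel bar handle on top of the lid, 11 thick, 110 long along the box's y, 35 above the lid, 105 from the hinge line
- rack: light wooden tool rack fixed to the bench, 190 long (its x) by 60 (foot 80) wide by 125 high, with two 14 mm holes through its top board at x -45 and +45; a tool stands in each, the rod in either one. Origin: centre of its underside
- rod: release rod, 200 long, 0.11 kg: round brown wooden handle 92 long, 32 across; steel hexagon collar 34 across flats, 8 thick, against rolling; round steel shank 100 long, 8 across. Origin on its axis at the collar's underside, z along the handle to the butt (handle z +8 to +100, tip z -100). In the rack z is up and the collar rests on the top board. Lying flat its axis is 17 above the bench
- rod_tip (a point): blunt tip of the rod's shank
- rod_grip (a point): on the axis in the middle of the rod's handle, 54 behind the collar's underside
- scraper: black-handled scraper standing in the rack's other hole, 178 long, handle 30 across; origin like the rod's. To be left in the rack
- vase: amber glass vase, 170 high, 94 across, upright. Origin: centre of its foot
- jar: green glass jar with wooden lid, 110 high, 72 across, upright. Origin: centre of its foot
- firebrick: loose firebrick 114 by 230 by 64, lying. Origin: centre of its underside
Not all that is in view belongs to the job. Leave any yellow look-alike of the rod alone.

How it is judged (in metres and radians):
On the way, in this order (a step that is already met when the one before it is completed fails the run):
1. the rod lies flat on the bench, let go (angle between rod's own z axis and vertical between 1.4 and 1.74 rad and height (world z) of rod below 0.028 m and contact force between the fingers and rod below 0.05 N and linear speed of rod below 0.03 m/s), for 0.2 s.
2. the lid springs up while the rod's tip is through the slot (value of joint lid above 0.15 rad and x of rod_tip in the frame of wiring_box between -0.06 and 0 m and z of rod_tip in the frame of wiring_box between 0.055 and 0.095 m), for 0.1 s.
At the end, for the whole second after the job is handed in: the lid is swung back on its stop (beyond 1.7 rad of 1.85), the rod lies flat on the bench (within 10 degrees of level, its axis under 28 mm) at rest and clear of the box, the scraper still stands in the rack, and the vase, jar and brick are within 20 mm of where they were (value of joint lid above 1.7 rad and angle between rod's own z axis and vertical between 1.4 and 1.74 rad and height (world z) of rod below 0.028 m and linear speed of rod below 0.03 m/s and contact force between rod and wiring_box below 0.05 N and angle between scraper's own z axis and vertical below 0.15 rad and height (world z) of scraper above 0.11 m and distance of each of vase, jar, firebrick from where it was at the start of the episode below 0.02 m); the robot touches nothing.
It fails at once if the rod is rammed against the box or the catch (over 40 N) (contact force between rod and wiring_box above 40 N).
It fails at once if the vase, jar or brick is shifted by more than 20 mm (distance of any of vase, jar, firebrick from where it was at the start of the episode above 0.02 m).
It fails at once if the scraper is pulled out of the rack or tipped over (angle between scraper's own z axis and vertical above 0.3 rad or height (world z) of scraper above 0.16 m or height (world z) of scraper below 0.11 m).
It also fails if it takes over 67 s, if anything falls off the work surface, if the arm or the gripper's body presses on something with over 40 N, if the wrist force passes 120 N, or if a joint passes its speed limit or range.

## Working session

There is one attempt and no reset: what is moved stays moved. The work goes in short steps, Python scripts to look and compute and a tool call to move; the robot and the scene stay as the last step left them, time stands still between calls to the robot, and variables do not carry over. Pictures are saved under pics/ and viewed, and the job is handed in when it is done.

Besides the shell and the picture viewer there is one more tool, called after "Call:" by a JSON object that holds its "op" and its "data". step_arm: Moves the arm, as the interface text tells. Its arguments: {"type":"object","properties":{"motion":{"type":"array","items":{"type":"array","items":{"type":"number"}}},"newtons":{"type":"number"}},"required":["motion"]}

```bash
ls; mkdir -p pics
cat > h.py <<'E'
from plant import r, capture, workorder, spotter
import numpy as np, cv2
from scipy.spatial.transform import Rotation as R
def save(c,n): cv2.imwrite('pics/'+n, cv2.cvtColor(c['image'],cv2.COLOR_RGB2BGR))
def px2w(c,u,v,z=None):
    K=np.array([[c['fx'],0,c['cx']],[0,c['fy'],c['cy']],[0,0,1]])
    p=cv2.undistortPoints(np.array([[[u,v]]],float),K,np.array(c['D']))[0,0]
    if z is None: z=c['z_map'][int(round(v)),int(round(u))]
    P=c['pose']@np.array([p[0]*z,p[1]*z,z,1]); return P[:3]
def cloud(c,mask):
    v,u=np.nonzero(mask&(c['z_map']>0))
    K=np.array([[c['fx'],0,c['cx']],[0,c['fy'],c['cy']],[0,0,1]])
    p=cv2.undistortPoints(np.stack([u,v],1).astype(float)[:,None],K,np.array(c['D']))[:,0]
    z=c['z_map'][v,u]; P=np.stack([p[:,0]*z,p[:,1]*z,z,np.ones_like(z)],1)
    return (P@c['pose'].T)[:,:3],u,v
def st():
    s=r.get_state(); print('t',round(s['time_s'],2),'p',np.round(s['tcp_pos'],4),'rpy',np.round(s['eef_rot'],2),'F',np.round(s['contact_force'],2),'w',round(s['gripper_width'],4),'q',np.round(s['joints'],1)); return s
E
python3 - <<'E'
from h import *
st()
for n in ['side','top','wrist']:
    c=capture(n); save(c,n+'0.png'); print(n,np.round(c['pose'],3).tolist(),c['fx'])
    for l in ['wiring_box','slot','catch_zone','lid_hinge','lid_edge','lid_handle','rack','rod','rod_tip','rod_grip','scraper','vase','jar','firebrick']:
        try:
            t=spotter.tip_of(n,l); print(n,l,[(np.round(x['location'],3).tolist(),round(x['p'],2)) for x in t[:3]])
        except Exception as e: print(l,e)
st()
E
```

```text
pics
t 0.0 p [0.2927 0.6077 0.2446] rpy [ 1.799e+02 -1.000e-02 -2.572e+01] F [-0.72  0.38 -0.21] w 0.0875 q [ 80.8  20.6   0.6  -0.  -70.1 -16.5]
side [[0.867, -0.248, 0.432, 0.057], [-0.498, -0.469, 0.729, -0.861], [0.022, -0.847, -0.53, 0.739], [0.0, 0.0, 0.0, 1.0]] 425.85340180587247
side wiring_box [([0.529, 0.197, -0.0], 0.98)]
side slot [([0.545, 0.109, 0.077], 0.68)]
side catch_zone [([0.538, 0.149, 0.076], 0.65), ([0.287, 0.445, -0.003], 0.34)]
side lid_hinge [([0.514, 0.283, 0.137], 0.74)]
side lid_edge [([0.545, 0.115, 0.136], 0.88), ([0.285, 0.443, -0.002], 0.57), ([0.557, -0.344, 0.122], 0.4)]
side lid_handle [([0.529, 0.185, 0.174], 0.73)]
side rack [([0.512, -0.332, -0.001], 0.7)]
side rod [([0.557, -0.48, 0.096], 0.94), ([0.35, -0.34, 0.1], 0.81), ([0.556, -0.346, 0.12], 0.78)]
side rod_tip [([0.349, -0.339, 0.001], 0.84), ([0.559, -0.344, 0.021], 0.6), ([0.563, -0.481, -0.003], 0.58)]
side rod_grip [([0.558, -0.342, 0.176], 0.98), ([0.559, -0.482, 0.152], 0.77), ([0.348, -0.335, 0.154], 0.59)]
side scraper [([0.469, -0.318, 0.125], 0.66), ([0.512, 0.282, 0.132], 0.21)
[... 979 characters left out ...]
er [([0.471, -0.317, 0.127], 0.66)]
top vase [([0.772, 0.229, -0.003], 0.81)]
top jar [([0.288, 0.441, 0.002], 0.79)]
top firebrick [([0.722, -0.329, 0.004], 0.86)]
wrist [[-0.434, -0.864, -0.256, 0.362], [-0.901, 0.417, 0.122, 0.575], [0.001, 0.283, -0.959, 0.385], [0.0, 0.0, 0.0, 1.0]] 343.6800013075807
wrist wiring_box []
wrist slot []
wrist catch_zone []
wrist lid_hinge []
wrist lid_edge []
wrist lid_handle []
wrist rack []
wrist rod []
wrist rod_tip []
wrist rod_grip []
wrist scraper []
wrist vase []
wrist jar [([0.283, 0.445, -0.0], 0.62)]
wrist firebrick []
t 2.25 p [0.2929 0.6081 0.2456] rpy [-180.     -0.    -25.71] F [0.14 0.13 0.86] w 0.0878 q [ 80.8  20.5   0.7   0.  -70.1 -16.5]
```

View pics/side0.png

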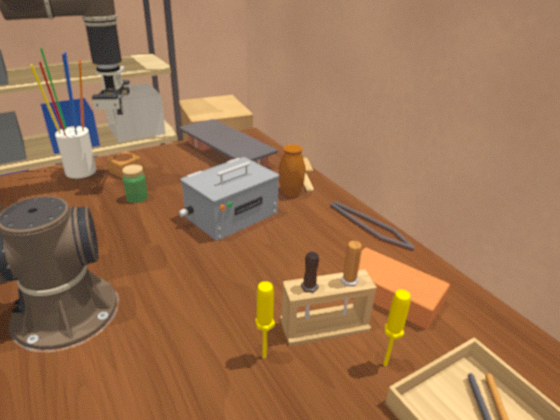

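View pics/top0.png

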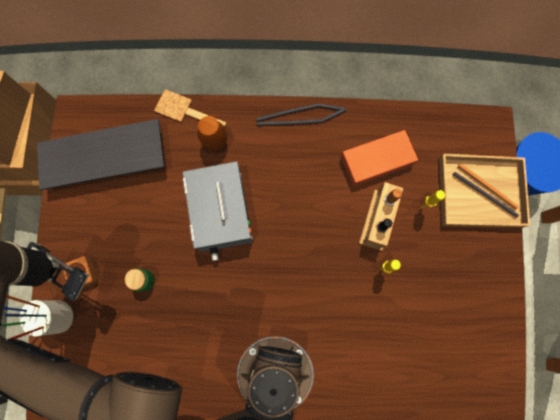

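The side view shows the brown rod in the rack's right hole at (354,262), the scraper in the left hole at (311,270), and two yellow look-alikes at (265,305) and (398,313). The box's slot is at (248,207). Next I'll refine the box and rod positions from the depth maps.

Run:
```python
from h import *
for n in ['top','side']:
    c=capture(n)
    P,u,v=cloud(c,np.ones((420,560),bool))
    b=(abs(P[:,0]-.53)<.17)&(abs(P[:,1]-.197)<.17)&(P[:,2]>.125)&(P[:,2]<.145)
    print(n,'lid',cv2.minAreaRect(P[b][:,:2].astype(np.float32)),b.sum(),np.median(P[b][:,2]))
    fx=(abs(P[:,0]-.545)<.12)&(P[:,1]<.25)&(P[:,1]>.05)&(P[:,2]>.015)&(P[:,2]<.115)
    Q=P[fx]
    if n=='side':
        # front face normal by plane fit: normal approx (.18,-.98)
        nn=np.array([.184,-.983]); d=Q[:,:2]@nn; m=abs(d-np.median(d))<.02
        A=Q[m]; 
        for k in range(4):
            cf=np.polyfit(A[:,0],A[:,1],1); e=A[:,1]-np.polyval(cf,A[:,0]); A=A[abs(e)<max(.003,1.5*e.std())]
        print('front slope yaw',np.degrees(np.arctan(cf[0]))+90,cf,len(A),e.std())
    k=(abs(P[:,0]-.557)<.03)&(abs(P[:,1]+.344)<.03)&(P[:,2]>.14)
    Q=P[k]; print('rod',Q.min(0),Q.max(0),Q.mean(0),k.sum())
    T=Q[Q[:,2]>.215]; print('butt',T.mean(0) if len(T) else None,len(T))
    for l in ['rod','rod_grip','slot','lid_handle','wiring_box','lid_hinge']:
        print(l,[(np.round(x['location'],3).tolist(),round(x['p'],2)) for x in spotter.tip_of(n,l)[:3]])
st()
```

```text
top lid ((0.5263734459877014, 0.2002309411764145), (0.24753257632255554, 0.1765163689851761), 12.089919090270996) 4218 0.13761339465258549
rod [ 0.53965746 -0.35414405  0.1400306 ] [ 0.56987416 -0.32400052  0.23067859] [ 0.5518386  -0.33578934  0.20182006] 172
butt [ 0.55500509 -0.33921751  0.22379325] 86
rod [([0.556, -0.345, 0.121], 0.62), ([0.348, -0.342, 0.101], 0.6), ([0.557, -0.482, 0.104], 0.52)]
rod_grip [([0.56, -0.483, 0.156], 0.75), ([0.349, -0.34, 0.154], 0.6), ([0.556, -0.341, 0.181], 0.48)]
slot [([0.541, 0.108, 0.079], 0.79)]
lid_handle [([0.531, 0.179, 0.169], 0.71)]
wiring_box [([0.529, 0.197, -0.003], 0.92), ([0.47, -0.316, 0.125], 0.42), ([0.287, 0.442, 0.002], 0.3)]
lid_hinge [([0.507, 0.282, 0.133], 0.96)]
side lid ((0.5259241461753845, 0.19538044929504395), (0.24925397336483002, 0.18122604489326477), 11.28659439086914) 2298 0.13742857875247216
front slope yaw 102.22626908691322 [ 0.21668761 -0.00454136] 1457 0.0014463469164447543
rod [ 0.53954199 -0.36167663  0.14014369] [ 0.56913682 -0.33065723  0.22841795] [ 0.54933229 -0.35151553  0.1899847 ] 576
butt [ 0.55287614 -0.34781141  0.22276234] 145
rod [([0.351, -0.338, 0.1], 0.84), ([0.559, -0.484, 0.1], 0.66), ([0.555, -0.344, 0.122], 0.56)]
rod_grip [([0.562, -0.482, 0.156], 0.76), ([0.351, -0.337, 0.155], 0.76), ([0.56, -0.342, 0.177], 0.65)]
slot [([0.546, 0.11, 0.077], 0.98)]
lid_handle [([0.53, 0.184, 0.175], 0.91)]
wiring_box [([0.53, 0.196, 0.002], 0.79)]
lid_hinge [([0.511, 0.281, 0.134], 0.66)]
t 2.95 p [0.2929 0.6081 0.2456] rpy [-180.      0.    -25.71] F [-0.63  0.13 -0.02] w 0.0876 q [ 80.8  20.5   0.7  -0.  -70.1 -16.5]
```

Call:
{"op": "step_arm", "data": {"motion": [[0.0876,0.03,0.035,-0.04,0],[0.0876,0.07,0.08,-0.07,0],[0.0876,0.11,0.125,-0.1,0],[0.0876,0.15,0.171,-0.115,0],[0.0876,0.19,0.217,-0.115,0]], "newtons": 15}}

```text
time_s: 3.58
tcp_pos: [0.3684, 0.3362, 0.362]
eef_rot: [-179.8, -0.0, -25.7]
contact_force: [1.4, 0.5, 0.4]
gripper_width: 0.0878
```

Call:
{"op": "step_arm", "data": {"motion": [[0.0876,0.04,0.046,0,0],[0.0876,0.08,0.092,0,0],[0.0876,0.12,0.138,0,0],[0.0876,0.16,0.184,0,0],[0.0876,0.2,0.23,0,0]]}}

```text
time_s: 4.2
tcp_pos: [0.4483, 0.0418, 0.3609]
eef_rot: [-179.9, -0.1, -25.7]
contact_force: [0.8, 0.3, 0.7]
gripper_width: 0.0879
```

Call:
{"op": "step_arm", "data": {"motion": [[0.0876,0.04,0.046,0,0],[0.0876,0.08,0.092,0,0],[0.0876,0.12,0.138,0,0],[0.0876,0.16,0.184,0,0],[0.0876,0.19,0.218,0,0]]}}

```text
time_s: 4.82
tcp_pos: [0.525, -0.2377, 0.3602]
eef_rot: [180.0, -0.0, -25.8]
contact_force: [1.4, 0.5, -0.2]
gripper_width: 0.0879
```

Call:
{"op": "step_arm", "data": {"motion": [[0.0876,0.035,0.039,0,0],[0.0876,0.07,0.078,0,0],[0.0876,0.07,0.078,0,0],[0.0876,0.07,0.078,0,0]]}}

```text
time_s: 5.32
tcp_pos: [0.5538, -0.336, 0.3599]
eef_rot: [180.0, 0.0, -25.8]
contact_force: [-0.6, 0.8, -0.1]
gripper_width: 0.0874
```

Run:
```python
from h import *
s=st()
c=capture('wrist'); save(c,'w1.png')
for l in ['rod','rod_grip','scraper']:
    print(l,[(np.round(x['location'],3).tolist(),round(x['p'],2)) for x in spotter.tip_of('wrist',l)[:3]])
P,u,v=cloud(c,np.ones((420,560),bool))
k=(abs(P[:,0]-.557)<.035)&(abs(P[:,1]+.344)<.035)&(P[:,2]>.16)
Q=P[k]; print('rod',Q.min(0),Q.max(0),k.sum()); T=Q[Q[:,2]>.215]; print(T.mean(0),T.min(0),T.max(0),len(T))
```

```text
t 5.33 p [ 0.5538 -0.336   0.3599] rpy [ 1.800e+02  4.000e-02 -2.576e+01] F [-0.6   0.81 -0.08] w 0.0874 q [-14.   15.4   7.9  -0.  -82.6  78.3]
rod [([0.558, -0.345, 0.121], 0.91), ([0.348, -0.342, 0.101], 0.69), ([0.56, -0.481, 0.099], 0.61)]
rod_grip [([0.556, -0.344, 0.176], 0.76), ([0.562, -0.479, 0.155], 0.62), ([0.354, -0.345, 0.156], 0.56)]
scraper [([0.468, -0.316, 0.126], 0.81)]
rod [ 0.5230396  -0.37899901  0.16000476] [ 0.59199975 -0.31109532  0.4543151 ] 32835
[ 0.57432891 -0.35001023  0.43096594] [ 0.5230396  -0.37899901  0.21512889] [ 0.59199975 -0.31109532  0.4543151 ] 32453
```

View pics/w1.png

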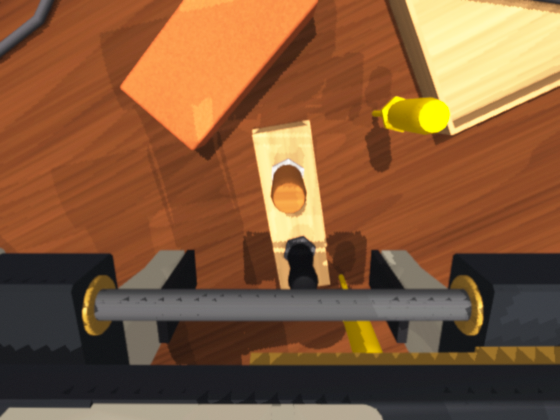

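The wrist view shows the rod's butt at (288,195), the scraper at (302,262) and a yellow look-alike at (420,115). The rod is centred between the fingers across the jaws, so I'm descending.

Call:
{"op": "step_arm", "data": {"motion": [[0.0876,0,0,0.02,0],[0.0876,0,0,0.07,0],[0.0876,0,0,0.115,0],[0.0876,0,0,0.145,0],[0.0876,0,0,0.155,0]]}}

```text
time_s: 6.15
tcp_pos: [0.5534, -0.3348, 0.2039]
eef_rot: [180.0, 0.1, -25.7]
contact_force: [-0.2, -0.6, 0.2]
gripper_width: 0.0876
```

Run:
```python
from h import *
s=st()
c=capture('side'); save(c,'s1.png')
```

```text
t 6.15 p [ 0.5534 -0.3348  0.2039] rpy [ 1.7999e+02  1.3000e-01 -2.5660e+01] F [-0.2  -0.57  0.22] w 0.0876 q [-13.9  19.6  -6.3  -0.  -64.2  78.3]
```

View pics/s1.png

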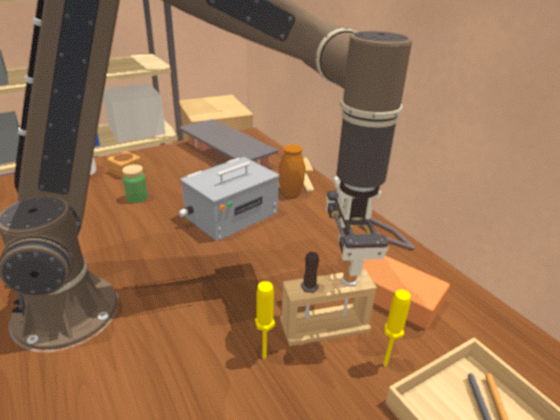

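Call:
{"op": "step_arm", "data": {"motion": [[0.0876,0.006,0.006,0,0],[0.0876,0.006,0.006,0,0],[0.02,0.006,0.006,0,0],[0.02,0.006,0.006,0,0],[0.02,0.006,0.006,0,0]], "newtons": 15}}

```text
time_s: 6.82
tcp_pos: [0.5569, -0.3438, 0.2055]
eef_rot: [-180.0, -0.0, -25.7]
contact_force: [-0.2, 0.5, -0.3]
gripper_width: 0.0633
```

Call:
{"op": "step_arm", "data": {"motion": [[0.02,0,0,0,0],[0.02,0,0,0,0],[0.02,0,0,0,0]]}}

```text
time_s: 7.2
tcp_pos: [0.5569, -0.3438, 0.2052]
eef_rot: [180.0, 0.0, -25.7]
contact_force: [0.7, 0.4, 0.7]
gripper_width: 0.0333
```

Call:
{"op": "step_arm", "data": {"motion": [[0.02,0,0,0,0],[0.02,0,0,-0.01,0],[0.02,0,0,-0.05,0],[0.02,0,0,-0.1,0],[0.02,0,0,-0.14,0]]}}

```text
time_s: 7.82
tcp_pos: [0.5569, -0.344, 0.3482]
eef_rot: [180.0, -0.1, -25.7]
contact_force: [0.5, -0.4, -2.4]
gripper_width: 0.0317
```

Run:
```python
from h import *
s=st()
c=capture('side'); save(c,'s2.png')
for l in ['rod','rod_tip','scraper']:
    print(l,[(np.round(x['location'],3).tolist(),round(x['p'],2)) for x in spotter.tip_of('side',l)[:3]])
```

```text
t 7.83 p [ 0.5569 -0.344   0.3482] rpy [ 1.7999e+02 -1.0000e-01 -2.5710e+01] F [ 0.48 -0.39 -2.38] w 0.0317 q [-14.7  16.1   7.5   0.  -81.3  78.9]
rod [([0.35, -0.338, 0.102], 0.87), ([0.556, -0.482, 0.096], 0.85), ([0.557, -0.343, 0.263], 0.8)]
rod_tip [([0.349, -0.34, 0.003], 0.76), ([0.556, -0.344, 0.165], 0.57)]
scraper [([0.466, -0.317, 0.126], 0.71)]
```

View pics/s2.png

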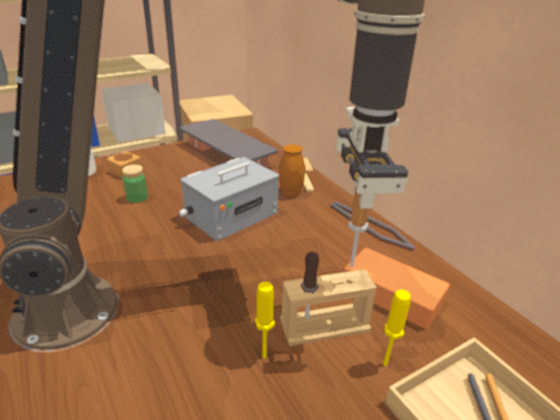

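Call:
{"op": "step_arm", "data": {"motion": [[0.02,-0.024,-0.055,0,0.16],[0.02,-0.048,-0.11,0,0.33],[0.02,-0.072,-0.165,0,0.5],[0.02,-0.096,-0.22,0,0.67],[0.02,-0.12,-0.275,0,0.84]]}}

```text
time_s: 8.65
tcp_pos: [0.5673, -0.0439, 0.344]
eef_rot: [179.9, 0.0, -73.9]
contact_force: [0.8, 0.2, -1.2]
gripper_width: 0.0319
```

Call:
{"op": "step_arm", "data": {"motion": [[0.02,0.022,-0.037,0.05,0.076],[0.02,0.022,-0.037,0.1,0.076],[0.02,0.022,-0.037,0.14,0.076],[0.02,0.022,-0.037,0.155,0.076],[0.02,0.022,-0.037,0.155,0.076]]}}

```text
time_s: 9.28
tcp_pos: [0.6094, -0.0565, 0.1896]
eef_rot: [179.9, -0.0, -77.9]
contact_force: [0.5, 0.2, -0.4]
gripper_width: 0.0317
```

Run:
```python
from h import *
s=st()
c=capture('side'); save(c,'s3.png')
for l in ['rod','rod_tip']:
    print(l,[(np.round(x['location'],3).tolist(),round(x['p'],2)) for x in spotter.tip_of('side',l)[:3]])
```

```text
t 9.28 p [ 0.6094 -0.0565  0.1896] rpy [ 1.7987e+02 -1.0000e-02 -7.7920e+01] F [ 0.5   0.19 -0.41] w 0.0317 q [ 13.   17.1 -12.    0.  -61.1  -0.9]
rod [([0.56, -0.482, 0.099], 0.93), ([0.61, -0.057, 0.105], 0.84)]
rod_tip [([0.607, -0.056, 0.009], 0.69), ([0.563, -0.48, -0.001], 0.63), ([0.355, -0.34, 0.003], 0.55)]
```

View pics/s3.png

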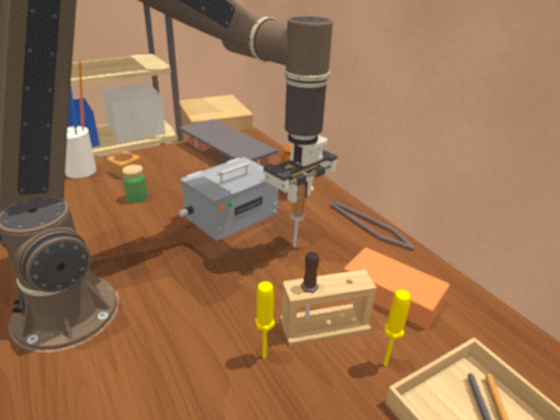

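Call:
{"op": "step_arm", "data": {"motion": [[0.02,-0.04,0.012,0,0],[0.02,-0.072,0.0245,0,0],[0.02,-0.072,0.0245,0.006,0],[0.02,-0.072,0.0245,0.009,0],[0.02,-0.072,0.0245,0.011,0]], "newtons": 6}}

```text
time_s: 10.05
tcp_pos: [0.5717, 0.0084, 0.18]
eef_rot: [-179.9, -0.0, -77.9]
contact_force: [-1.3, 0.5, 9.5]
gripper_width: 0.0317
```

Call:
{"op": "step_arm", "data": {"motion": [[0.02,0.004,0,0,0],[0.02,0.01,0,0.001,0],[0.02,0.018,0,0.002,0],[0.02,0.026,0,0.0025,0],[0.02,0.036,0,0.004,0]], "newtons": 5}}

```text
time_s: 10.68
tcp_pos: [0.5784, -0.0269, 0.1749]
eef_rot: [180.0, 0.0, -77.9]
contact_force: [0.8, 0.1, -0.6]
gripper_width: 0.0322
```

Run:
```python
from h import *
s=st()
c=capture('side'); save(c,'s4.png')
for l in ['rod','rod_tip']:
    print(l,[(np.round(x['location'],3).tolist(),round(x['p'],2)) for x in spotter.tip_of('side',l)[:3]])
```

```text
t 10.68 p [ 0.5784 -0.0269  0.1749] rpy [ 1.7999e+02  1.0000e-02 -7.7930e+01] F [ 0.81  0.13 -0.61] w 0.0322 q [ 16.7  14.8 -17.3  -0.  -57.9  -4.6]
rod [([0.35, -0.338, 0.097], 0.78), ([0.578, -0.009, 0.092], 0.72), ([0.559, -0.484, 0.099], 0.72)]
rod_tip [([0.353, -0.342, 0.005], 0.97), ([0.562, -0.479, -0.002], 0.67), ([0.576, 0.007, -0.005], 0.58)]
```

View pics/s4.png

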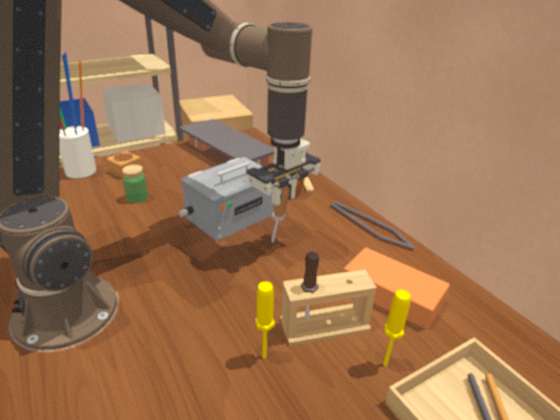

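Pivoting works: the side view shows the rod leaning at (278,225) with its tip on the bench. I'll carry on along the arc.

Call:
{"op": "step_arm", "data": {"motion": [[0.02,0.026,0,0.007,0],[0.02,0.051,0,0.019,0],[0.02,0.072,0,0.032,0],[0.02,0.091,0,0.049,0],[0.02,0.107,0,0.067,0]]}}

```text
time_s: 11.45
tcp_pos: [0.6006, -0.1319, 0.1068]
eef_rot: [180.0, 0.0, -77.9]
contact_force: [-0.5, -0.3, -1.4]
gripper_width: 0.032
```

Run:
```python
from h import *
s=st()
c=capture('side'); save(c,'s5.png')
for l in ['rod','rod_tip']:
    print(l,[(np.round(x['location'],3).tolist(),round(x['p'],2)) for x in spotter.tip_of('side',l)[:3]])
```

```text
t 11.45 p [ 0.6006 -0.1319  0.1068] rpy [ 1.7996e+02  2.0000e-02 -7.7940e+01] F [-0.5  -0.34 -1.45] w 0.032 q [  5.8  21.9 -17.1  -0.  -51.1   6.3]
rod [([0.559, -0.483, 0.099], 0.86), ([0.351, -0.343, 0.101], 0.62), ([0.588, -0.067, 0.055], 0.55)]
rod_tip [([0.563, -0.479, -0.001], 0.83), ([0.572, 0.008, -0.002], 0.7), ([0.347, -0.34, 0.002], 0.67)]
```

View pics/s5.png

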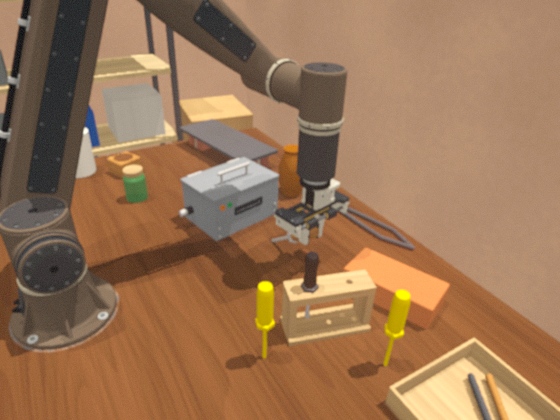

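Call:
{"op": "step_arm", "data": {"motion": [[0.02,0.012,0,0.018,0],[0.02,0.022,0,0.04,0],[0.02,0.03,0,0.061,0],[0.02,0.033,0,0.076,0],[0.02,0.034,0,0.083,0]]}}

```text
time_s: 12.22
tcp_pos: [0.6077, -0.1643, 0.0243]
eef_rot: [179.9, 0.0, -77.9]
contact_force: [-1.1, -0.7, 0.1]
gripper_width: 0.0318
```

Run:
```python
from h import *
s=st()
c=capture('side'); save(c,'s6.png')
for l in ['rod','rod_tip','rod_grip']:
    print(l,[(np.round(x['location'],3).tolist(),round(x['p'],2)) for x in spotter.tip_of('side',l)[:3]])
```

```text
t 12.22 p [ 0.6077 -0.1643  0.0243] rpy [179.95   0.   -77.91] F [-1.05 -0.74  0.15] w 0.0318 q [  2.6  28.6 -19.2   0.  -42.3   9.5]
rod [([0.558, -0.483, 0.098], 0.97)]
rod_tip [([0.564, -0.482, -0.002], 0.91), ([0.352, -0.338, 0.002], 0.77), ([0.571, 0.01, 0.009], 0.57)]
rod_grip [([0.559, -0.482, 0.155], 0.76), ([0.348, -0.336, 0.152], 0.66), ([0.606, -0.137, 0.02], 0.52)]
```

View pics/s6.png

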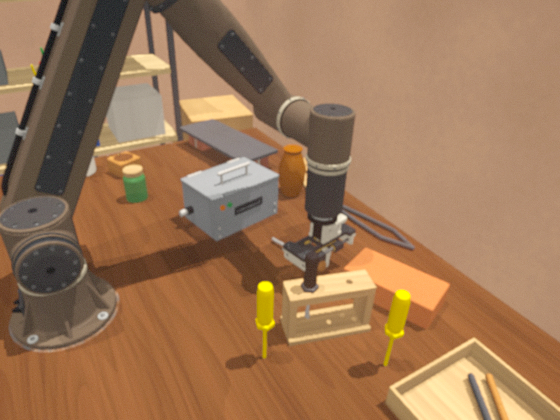

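Call:
{"op": "step_arm", "data": {"motion": [[0.06,0,0,0,0],[0.06,0,0,0,0],[0.06,0,0,0,0],[0.06,0,0,0,0],[0.06,0,0,0,0]]}}

```text
time_s: 13.05
tcp_pos: [0.6078, -0.1641, 0.0253]
eef_rot: [180.0, -0.0, -77.9]
contact_force: [0.2, -0.1, 0.1]
gripper_width: 0.0597
```

Call:
{"op": "step_arm", "data": {"motion": [[0.06,0,0,-0.04,0],[0.06,0,0,-0.1,0],[0.06,0.03,0,-0.15,0],[0.06,0.03,0,-0.15,0]]}}

```text
time_s: 13.55
tcp_pos: [0.6169, -0.1952, 0.1805]
eef_rot: [-179.5, -0.2, -78.0]
contact_force: [0.1, -0.2, -2.1]
gripper_width: 0.0604
```

Run:
```python
from h import *
s=st()
for n in ['wrist','top','side']:
    c=capture(n); save(c,n+'7.png')
    for l in ['rod','rod_tip','rod_grip']:
        print(n,l,[(np.round(x['location'],3).tolist(),round(x['p'],2)) for x in spotter.tip_of(n,l)[:3]])
```

```text
t 13.55 p [ 0.6169 -0.1952  0.1805] rpy [-179.53   -0.18  -77.96] F [ 0.06 -0.18 -2.12] w 0.0604 q [ -0.3  20.3  -8.6   0.1 -60.6  12.3]
wrist rod []
wrist rod_tip []
wrist rod_grip [([0.608, -0.14, 0.011], 0.58)]
top rod [([0.555, -0.481, 0.1], 0.73), ([0.603, -0.086, 0.016], 0.54), ([0.349, -0.342, 0.1], 0.47)]
top rod_tip [([0.349, -0.336, -0.0], 0.58), ([0.561, -0.48, -0.004], 0.49)]
top rod_grip [([0.559, -0.482, 0.156], 0.61), ([0.609, -0.14, 0.016], 0.5), ([0.347, -0.342, 0.156], 0.49)]
side rod [([0.352, -0.34, 0.097], 0.92), ([0.603, -0.088, 0.013], 0.83), ([0.558, -0.484, 0.098], 0.57)]
side rod_tip [([0.564, -0.481, 0.001], 0.89), ([0.352, -0.34, 0.003], 0.87), ([0.588, 0.01, 0.015], 0.65)]
side rod_grip [([0.56, -0.482, 0.155], 0.7), ([0.349, -0.336, 0.152], 0.67), ([0.612, -0.137, 0.016], 0.65)]
```

View pics/wrist7.png

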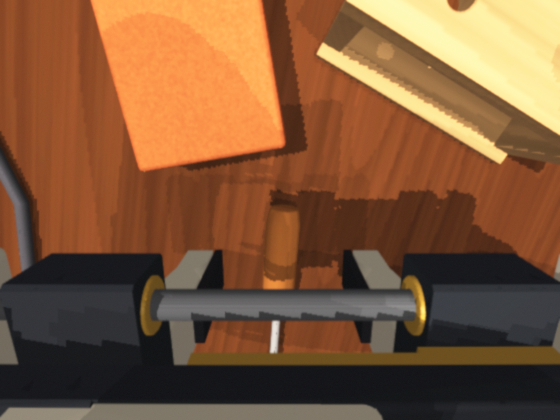

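View pics/side7.png

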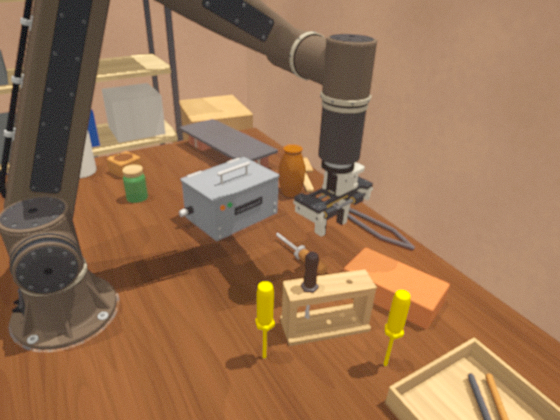

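The rod lies flat (side view: shank tip at (280,236), handle end near (308,258)). I'll measure its line and then regrip it at mid-handle.

Run:
```python
from h import *
for n in ['side','top']:
    c=capture(n)
    P,u,v=cloud(c,np.ones((420,560),bool))
    a=np.array([.588,.010]);b=np.array([.613,-.185])
    d=(b-a)/np.linalg.norm(b-a); nn=np.array([-d[1],d[0]])
    q=P[:,:2]-a; s=q@d; w=q@nn
    k=(s>-.02)&(s<.23)&(abs(w)<.022)&(P[:,2]>.008)&(P[:,2]<.045)
    for lo,hi in [(-.02,.03),(.03,.06),(.06,.1),(.1,.11),(.11,.15),(.15,.19),(.19,.22)]:
        m=k&(s>=lo)&(s<hi)
        if m.sum(): print(n,lo,m.sum(),np.round(P[m].mean(0),4),'z95',np.round(np.percentile(P[m][:,2],95),4),'w',np.round([w[m].min(),w[m].max()],4),'s',np.round([s[m].min(),s[m].max()],3))
```

```text
side -0.02 25 [ 0.5872 -0.0044  0.0205] z95 0.0234 w [-0.006   0.0013] s [-0.001  0.029]
side 0.03 23 [ 0.5913 -0.0361  0.0203] z95 0.0242 w [-0.0056  0.0037] s [0.031 0.059]
side 0.06 30 [ 0.595  -0.0712  0.0221] z95 0.0341 w [-0.0186  0.0086] s [0.061 0.1  ]
side 0.1 44 [ 0.594  -0.0952  0.027 ] z95 0.0365 w [-0.0188  0.016 ] s [0.1  0.11]
side 0.11 80 [ 0.5945 -0.113   0.0261] z95 0.0336 w [-0.0171  0.0091] s [0.11  0.137]
side 0.15 34 [ 0.6096 -0.1729  0.0284] z95 0.0325 w [-0.0145  0.0097] s [0.168 0.19 ]
side 0.19 70 [ 0.6108 -0.185   0.0213] z95 0.0305 w [-0.0144  0.0124] s [0.19  0.201]
top 0.06 31 [ 0.5977 -0.0823  0.0258] z95 0.0376 w [-0.0181  0.0193] s [0.074 0.1  ]
top 0.1 27 [ 0.6    -0.0942  0.0295] z95 0.0346 w [-0.0179  0.017 ] s [0.1  0.11]
top 0.11 111 [ 0.6028 -0.1185  0.029 ] z95 0.0375 w [-0.0159  0.0157] s [0.11  0.149]
top 0.15 111 [ 0.6079 -0.1578  0.0284] z95 0.0359 w [-0.0193  0.0158] s [0.15 0.19]
top 0.19 12 [ 0.6101 -0.1819  0.0261] z95 0.0324 w [-0.0128  0.0108] s [0.191 0.197]
```

Call:
{"op": "step_arm", "data": {"motion": [[0.06,-0.045,-0.003,0.03,0.085],[0.06,-0.051,-0.0037,0.085,0.085],[0.06,-0.051,-0.0037,0.13,0.085],[0.06,-0.051,-0.0037,0.148,0.085],[0.06,-0.051,-0.0037,0.152,0.085]]}}

```text
time_s: 14.88
tcp_pos: [0.607, -0.143, 0.0228]
eef_rot: [179.9, -0.0, -82.8]
contact_force: [-0.8, -0.1, 1.2]
gripper_width: 0.0602
```

Call:
{"op": "step_arm", "data": {"motion": [[0.02,0,0,0,0],[0.02,0,0,0,0],[0.02,0,0,0,0],[0.02,0,0,0,0],[0.02,0,0,0,0]], "newtons": 25}}

```text
time_s: 15.5
tcp_pos: [0.6077, -0.1429, 0.0242]
eef_rot: [-179.9, -0.0, -82.8]
contact_force: [-0.4, 0.1, 5.7]
gripper_width: 0.0315
```

Run:
```python
from h import *
s=st()
```

```text
t 15.5 p [ 0.6077 -0.1429  0.0242] rpy [-1.7992e+02 -2.0000e-02 -8.2780e+01] F [-0.36  0.12  5.7 ] w 0.0315 q [  4.7  28.2 -20.    0.  -41.7   2.5]
```

Call:
{"op": "step_arm", "data": {"motion": [[0.02,0,0,-0.03,0],[0.02,0,0,-0.058,-0.04],[0.02,-0.03,0.006,-0.058,-0.08],[0.02,-0.06,0.012,-0.058,-0.08],[0.02,-0.075,0.0146,-0.058,-0.08]]}}

```text
time_s: 16.12
tcp_pos: [0.5824, -0.0692, 0.0812]
eef_rot: [180.0, 0.0, -78.2]
contact_force: [0.3, -0.9, -2.3]
gripper_width: 0.0308
```

Call:
{"op": "step_arm", "data": {"motion": [[0.02,0,0,0,0]]}}

```text
time_s: 16.25
tcp_pos: [0.583, -0.0695, 0.0813]
eef_rot: [180.0, 0.0, -78.1]
contact_force: [0.5, -0.7, -1.2]
gripper_width: 0.0315
```

```bash
cat > rodfit.py <<'E'
from h import *
def rodfit(n='side',save_as=None):
    s=st(); c=capture(n)
    if save_as: save(c,save_as)
    yaw=np.radians(s['eef_rot'][2]); d=-np.array([np.cos(yaw),np.sin(yaw)])
    nn=np.array([-d[1],d[0]]); p=np.array(s['tcp_pos'])
    P,u,v=cloud(c,np.ones((420,560),bool))
    q=P[:,:2]-p[:2]; a=q@d; w=q@nn
    k=(a>.06)&(a<.18)&(abs(w)<.02)&(abs(P[:,2]-p[2]+.006)<.02)
    for lo in np.arange(.06,.18,.015):
        m=k&(a>=lo)&(a<lo+.015)
        if m.sum(): print(round(lo,3),m.sum(),'w',np.round([w[m].min(),w[m].mean(),w[m].max()],4),'z',np.round([P[m][:,2].min(),P[m][:,2].mean(),P[m][:,2].max()],4),'a',round(a[m].max(),3))
    for l in ['rod_tip','rod','slot']:
        print(l,[(np.round(x['location'],3).tolist(),round(x['p'],2)) for x in spotter.tip_of(n,l) if x['location'][1]>-.3])
E
python3 -c "
from rodfit import *
rodfit('side','s8.png')"
```

```text
t 16.25 p [ 0.583  -0.0695  0.0813] rpy [179.99   0.   -78.12] F [ 0.49 -0.66 -1.22] w 0.0315 q [ 12.3  21.3 -22.2  -0.  -46.5  -0.4]
0.135 1 w [0.0054 0.0054 0.0054] z [0.0777 0.0777 0.0777] a 0.148
0.15 4 w [-0.0022  0.0014  0.0047] z [0.0747 0.0761 0.0771] a 0.157
rod_tip [([0.586, -0.068, 0.072], 0.36)]
rod [([0.573, -0.016, 0.07], 0.49)]
slot [([0.548, 0.111, 0.077], 0.89), ([0.287, 0.444, 0.0], 0.31)]
```

View pics/s8.png

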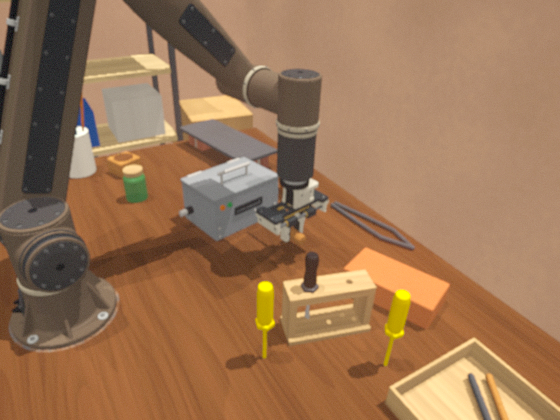

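```bash
python3 -c "
import cv2
i=cv2.imread('pics/s8.png')[150:260,170:340]; cv2.imwrite('pics/s8z.png',cv2.resize(i,None,fx=4.5,fy=4.5,interpolation=cv2.INTER_CUBIC))"
```

```text
(no output)
```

View pics/s8z.png

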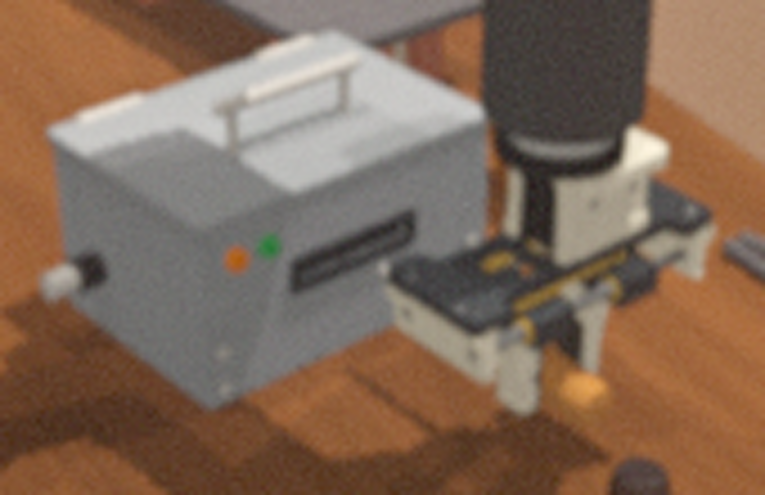

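Run:
```python
from h import *
c=capture('side')
K=np.array([[c['fx'],0,c['cx']],[0,c['fy'],c['cy']],[0,0,1]]);T=np.linalg.inv(c['pose'])
def pr(p): 
    return cv2.projectPoints(np.array([p],float),cv2.Rodrigues(T[:3,:3])[0],T[:3,3],K,np.array(c['D']))[0].ravel()
y=np.radians(101.8);bx=np.array([np.cos(y),np.sin(y),0]);by=np.array([-bx[1],bx[0],0])
tip=np.array([.583,-.0695,.0741])+.154*bx
def z(p): q=pr(p); return np.round((q-[170,150])*4.5,1)
print('tip',z(tip))
for o in [(.529,.197,0),(.5285,.1965,0)]:
    s=np.array(o)-.089*bx+[0,0,.075]
    print('slot corners',[z(s+a*by*.046+[0,0,b*.007]).tolist() for a in(-1,1) for b in (-1,1)])
```

```text
tip [383.1 267.8]
slot corners [[410.1, 234.3], [410.2, 216.5], [302.4, 280.6], [301.9, 262.4]]
slot corners [[409.8, 234.8], [409.9, 217.0], [302.0, 281.2], [301.5, 262.9]]
```

The projected tip lands exactly on the tip in the picture at (255,209). It is 29 mm in front of the slot and 2 mm off centre, so I'm inserting.

Call:
{"op": "step_arm", "data": {"motion": [[0.02,-0.012,0,0,0],[0.02,-0.024,0,0,0],[0.02,-0.032,0,0,0],[0.02,-0.038,0,0,0],[0.02,-0.044,0,0,0]]}}

```text
time_s: 17.12
tcp_pos: [0.5741, -0.0267, 0.0813]
eef_rot: [-180.0, -0.0, -78.2]
contact_force: [0.2, -0.8, -0.4]
gripper_width: 0.0312
```

Call:
{"op": "step_arm", "data": {"motion": [[0.02,-0.005,0,0,0],[0.02,-0.009,0,0,0],[0.02,-0.012,0,0,0],[0.02,-0.015,0,0,0],[0.02,-0.017,0,0,0]]}}

```text
time_s: 17.75
tcp_pos: [0.5707, -0.0104, 0.0813]
eef_rot: [180.0, 0.0, -78.2]
contact_force: [0.8, -0.9, -1.3]
gripper_width: 0.0316
```

Call:
{"op": "step_arm", "data": {"motion": [[0.02,-0.002,0,0,0],[0.02,-0.004,0,0,0],[0.02,-0.006,0,0,0],[0.02,-0.007,0,0,0],[0.02,-0.008,0,0,0]]}}

```text
time_s: 18.38
tcp_pos: [0.5691, -0.0033, 0.0814]
eef_rot: [180.0, -0.0, -78.2]
contact_force: [1.2, -4.8, -2.0]
gripper_width: 0.0314
```

Force is rising at 40 mm depth, which fits the tab. I'm pressing it gently.

Call:
{"op": "step_arm", "data": {"motion": [[0.02,-0.0015,0,0,0],[0.02,-0.003,0,0,0],[0.02,-0.0045,0,0,0],[0.02,-0.0055,0,0,0],[0.02,-0.0055,0,0,0]]}}

```text
time_s: 19.0
tcp_pos: [0.5679, 0.0017, 0.0814]
eef_rot: [180.0, -0.1, -78.2]
contact_force: [1.5, -7.7, -1.4]
gripper_width: 0.0311
```

Call:
{"op": "step_arm", "data": {"motion": [[0.02,-0.001,0,0,0],[0.02,-0.002,0,0,0],[0.02,-0.003,0,0,0],[0.02,-0.003,0,0,0],[0.02,-0.003,0,0,0]]}}

```text
time_s: 19.62
tcp_pos: [0.5674, 0.0045, 0.0814]
eef_rot: [180.0, -0.1, -78.2]
contact_force: [1.4, -7.1, -1.1]
gripper_width: 0.0314
```

Run:
```python
from h import *
s=st(); c=capture('side'); save(c,'s9.png')
for l in ['lid_edge','lid_handle']:
    print(l,[(np.round(x['location'],3).tolist(),round(x['p'],2)) for x in spotter.tip_of('side',l)][:2])
```

```text
t 19.62 p [0.5674 0.0045 0.0814] rpy [ 1.7997e+02 -7.0000e-02 -7.8210e+01] F [ 1.37 -7.11 -1.07] w 0.0314 q [ 20.3  19.7 -24.8   0.1 -45.6  -8.5]
lid_edge [([0.542, 0.132, 0.198], 0.78)]
lid_handle [([0.524, 0.202, 0.206], 0.81)]
```

View pics/s9.png

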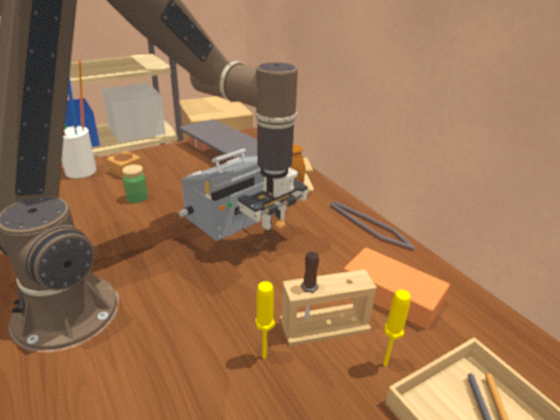

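The lid has sprung up (side view: raised lid around (235,170), network edge height 0.198). I'm withdrawing the rod and laying it down.

Call:
{"op": "step_arm", "data": {"motion": [[0.02,0.015,0,0,0],[0.02,0.05,0,0,0],[0.02,0.09,0,0,0],[0.02,0.13,0,0,0],[0.02,0.155,0,0,0]]}}

```text
time_s: 20.4
tcp_pos: [0.5992, -0.1482, 0.0811]
eef_rot: [-180.0, 0.0, -78.3]
contact_force: [1.0, 0.5, -1.0]
gripper_width: 0.0315
```

Call:
{"op": "step_arm", "data": {"motion": [[0.02,0,0,0.025,0],[0.02,0,0,0.045,0],[0.02,0,0,0.052,0],[0.02,0,0,0.056,0],[0.02,0,0,0.057,0]]}}

```text
time_s: 21.02
tcp_pos: [0.5994, -0.1461, 0.0247]
eef_rot: [-180.0, -0.0, -78.2]
contact_force: [-0.7, 0.5, -1.2]
gripper_width: 0.0313
```

Call:
{"op": "step_arm", "data": {"motion": [[0.07,0,0,0,0],[0.07,0,0,0,0],[0.07,0,0,0,0],[0.07,0,0,0,0],[0.07,0,0,0,0]]}}

```text
time_s: 21.65
tcp_pos: [0.599, -0.1461, 0.0243]
eef_rot: [-180.0, -0.0, -78.2]
contact_force: [-0.2, -0.2, 0.1]
gripper_width: 0.069
```

Call:
{"op": "step_arm", "data": {"motion": [[0.07,0,0,-0.02,0],[0.07,0,0,-0.07,0],[0.07,0,0,-0.12,0],[0.0,0,0,-0.18,0],[0.0,0,0,-0.19,0]]}}

```text
time_s: 22.28
tcp_pos: [0.6012, -0.1464, 0.2196]
eef_rot: [-179.5, -0.1, -78.2]
contact_force: [0.4, -0.0, -0.4]
gripper_width: 0.0554
```

Run:
```python
from h import *
s=st()
for n in ['side','top']:
    c=capture(n); save(c,n+'10.png')
    for l in ['lid_edge','lid_handle','rod','rod_tip','scraper']:
        print(n,l,[(np.round(x['location'],3).tolist(),round(x['p'],2)) for x in spotter.tip_of(n,l)][:3])
```

```text
t 22.27 p [ 0.6012 -0.1464  0.2196] rpy [-1.7954e+02 -1.3000e-01 -7.8170e+01] F [ 0.39 -0.01 -0.41] w 0.0554 q [  4.4  16.   -9.3   0.1 -64.2   7.4]
side lid_edge [([0.541, 0.127, 0.199], 0.81)]
side lid_handle [([0.47, -0.316, 0.126], 0.64), ([0.526, 0.205, 0.206], 0.56)]
side rod [([0.353, -0.34, 0.101], 0.74), ([0.588, -0.092, 0.012], 0.73), ([0.555, -0.483, 0.1], 0.61)]
side rod_tip [([0.57, 0.004, 0.016], 0.78), ([0.562, -0.482, 0.0], 0.69), ([0.546, 0.111, 0.077], 0.3)]
side scraper [([0.472, -0.317, 0.125], 0.84)]
top lid_edge [([0.542, 0.126, 0.194], 0.72)]
top lid_handle [([0.526, 0.201, 0.208], 0.65), ([0.472, -0.32, 0.127], 0.62)]
top rod [([0.349, -0.342, 0.098], 0.68), ([0.589, -0.092, 0.012], 0.58), ([0.559, -0.482, 0.1], 0.52)]
top rod_tip [([0.346, -0.339, -0.001], 0.75), ([0.564, -0.48, -0.004], 0.7), ([0.573, 0.01, 0.015], 0.51)]
top scraper [([0.473, -0.316, 0.127], 0.58)]
```

View pics/side10.png

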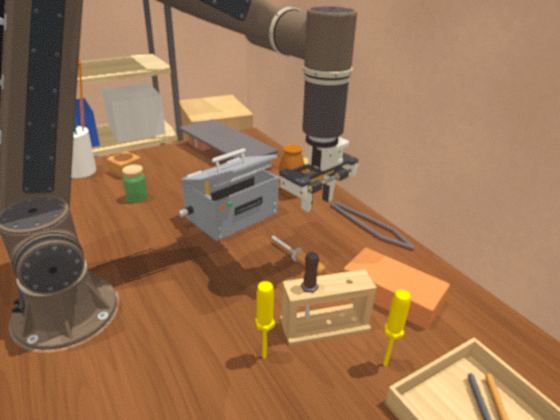

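The rod lies flat again with its tip at (272,238), clear of the box. Next I'm closing the fingers and moving in front of the lid's edge.

Call:
{"op": "step_arm", "data": {"motion": [[0.0,-0.05,0,0,0],[0.0,-0.1,0,0,0],[0.0,-0.15,0,0.01,0],[0.0,-0.19,0,0.025,0],[0.0,-0.21,0,0.038,0]]}}

```text
time_s: 23.5
tcp_pos: [0.5557, 0.0612, 0.1759]
eef_rot: [-180.0, 0.0, -78.1]
contact_force: [0.5, -0.1, 0.4]
gripper_width: 0.0005
```

Call:
{"op": "step_arm", "data": {"motion": [[0.0,-0.01,0,0,0],[0.0,-0.015,0,0,0],[0.0,-0.015,0,0,0]]}}

```text
time_s: 23.88
tcp_pos: [0.5535, 0.0737, 0.1768]
eef_rot: [-180.0, 0.0, -78.2]
contact_force: [-0.3, -0.9, -0.2]
gripper_width: 0.0003
```

Run:
```python
from h import *
s=st()
for n in ['side']:
    c=capture(n); save(c,n+'11.png')
    i=c['image'][100:260,150:360,::-1]; cv2.imwrite('pics/s11z.png',cv2.resize(i,None,fx=3.6,fy=3.6,interpolation=cv2.INTER_CUBIC))
o=np.array([.529,.197]);y=np.radians(101.8);bx=np.array([np.cos(y),np.sin(y)]);by=np.array([-bx[1],bx[0]])
d=np.array(s['tcp_pos'][:2])-o; print('box xy',d@bx,d@by)
```

```text
t 23.88 p [0.5535 0.0737 0.1768] rpy [-179.96    0.    -78.23] F [-0.31 -0.91 -0.16] w 0.0003 q [ 27.7  12.8 -19.8   0.  -57.4 -15.9]
box xy -0.1256720479567037 0.001255423667021918
```

View pics/s11z.png

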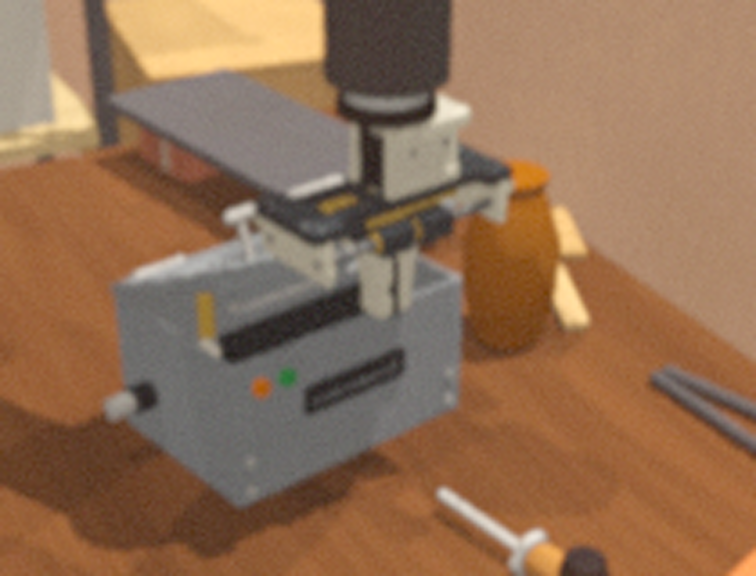

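The closed fingers sit at (255,180) in front of the raised lid's edge. I'm moving in until they touch.

Call:
{"op": "step_arm", "data": {"motion": [[0.0,-0.02,0,0,0],[0.0,-0.032,0,0,0],[0.0,-0.038,0,0,0],[0.0,-0.042,0,-0.002,0],[0.0,-0.045,0,-0.006,0]]}}

```text
time_s: 24.55
tcp_pos: [0.5444, 0.1149, 0.1832]
eef_rot: [179.9, -0.4, -78.2]
contact_force: [7.2, -21.7, 3.4]
gripper_width: 0.0004
```

Call:
{"op": "step_arm", "data": {"motion": [[0.0,-0.003,0,-0.008,0],[0.0,-0.006,0,-0.016,0],[0.0,-0.01,0,-0.024,0],[0.0,-0.013,0,-0.03,0]]}}

```text
time_s: 25.05
tcp_pos: [0.5419, 0.1269, 0.2142]
eef_rot: [180.0, -0.4, -78.2]
contact_force: [4.1, -19.4, 8.2]
gripper_width: 0.0006
```

```bash
cat > lid.py <<'E'
from h import *
import sys
s=st(); c=capture('side'); save(c,sys.argv[1]+'.png')
i=c['image'][60:260,150:400,::-1]; cv2.imwrite('pics/'+sys.argv[1]+'z.png',cv2.resize(i,None,fx=3,fy=3,interpolation=cv2.INTER_CUBIC))
o=np.array([.529,.197]);y=np.radians(101.8);bx=np.array([np.cos(y),np.sin(y)]);by=np.array([-bx[1],bx[0]])
d=np.array(s['tcp_pos'][:2])-o; print('box xy',d@bx,d@by)
for l in ['lid_edge','lid_handle']:
    for x in spotter.tip_of('side',l)[:2]:
        p=np.array(x['location']); q=(p[:2]-o)@bx-.085; a=np.arctan2(p[2]-.133,-q); print(l,np.round(p,3),round(x['p'],2),'ang',round(a-(0 if l=='lid_edge' else np.arctan2(35,105)),3))
E
python3 lid.py s12
```

```text
t 25.05 p [0.5419 0.1269 0.2142] rpy [179.98  -0.38 -78.21] F [  4.1  -19.37   8.21] w 0.0006 q [ 33.6  10.8 -17.2   0.4 -62.2 -22. ]
box xy -0.0712766291192111 0.0017033382900684484
lid_edge [0.536 0.148 0.236] 0.75 ang 0.652
lid_handle [0.519 0.223 0.228] 0.62 ang 0.705
```

View pics/s12z.png

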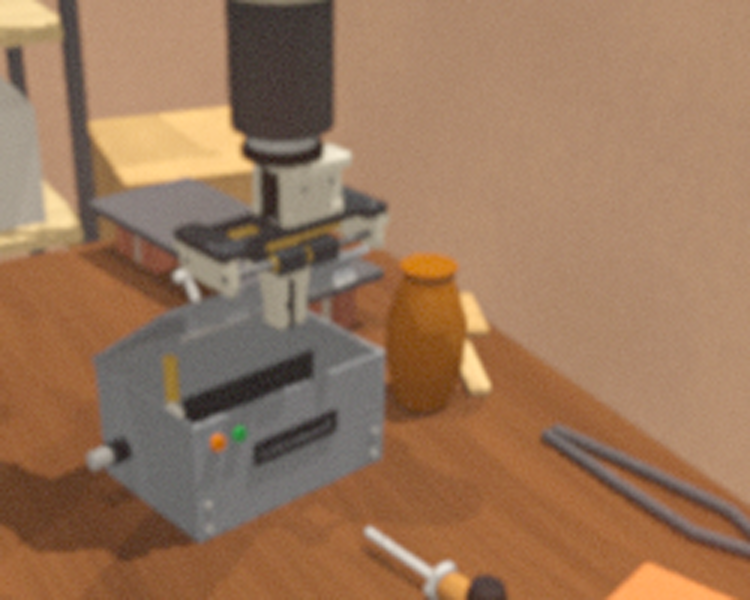

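Call:
{"op": "step_arm", "data": {"motion": [[0.0,-0.009,0,-0.017,0],[0.0,-0.019,0,-0.03,0],[0.0,-0.03,0,-0.042,0],[0.0,-0.042,0,-0.053,0],[0.0,-0.055,0,-0.063,0]]}}

```text
time_s: 25.82
tcp_pos: [0.53, 0.1842, 0.2764]
eef_rot: [-180.0, -0.1, -78.2]
contact_force: [1.1, -3.7, 1.9]
gripper_width: 0.0006
```

```bash
python3 lid.py s13
```

```text
t 25.82 p [0.53   0.1842 0.2764] rpy [-1.7997e+02 -6.0000e-02 -7.8230e+01] F [ 1.06 -3.66  1.91] w 0.0006 q [ 39.2   8.7 -11.2   0.1 -70.  -27.5]
box xy -0.01269325424484439 0.0016373414817674272
lid_edge [0.52  0.215 0.288] 0.88 ang 1.173
lid_handle [0.507 0.278 0.246] 0.92 ang 1.239
```

View pics/s13z.png

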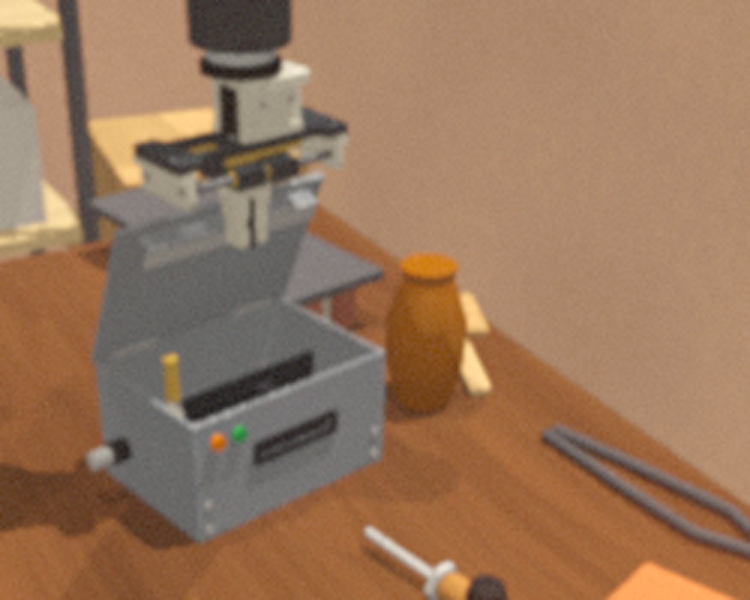

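Call:
{"op": "step_arm", "data": {"motion": [[0.0,-0.02,0,-0.014,0],[0.0,-0.038,0,-0.02,0],[0.0,-0.056,0,-0.025,0],[0.0,-0.075,0,-0.027,0],[0.0,-0.092,0,-0.027,0]]}}

```text
time_s: 26.6
tcp_pos: [0.5108, 0.2764, 0.3022]
eef_rot: [-180.0, 0.0, -78.2]
contact_force: [0.7, -0.3, -0.2]
gripper_width: 0.0004
```

```bash
python3 lid.py s14
```

```text
t 26.6 p [0.5108 0.2764 0.3022] rpy [-1.7999e+02  2.0000e-02 -7.8180e+01] F [ 0.7  -0.27 -0.23] w 0.0004 q [ 47.7   9.9  -6.4  -0.  -73.7 -35.9]
box xy 0.08145640206931114 0.0015795026262136348
lid_edge [0.499 0.316 0.3  ] 0.71 ang 1.79
lid_edge [ 0.287  0.446 -0.001] 0.53 ang -2.57
lid_handle [0.497 0.341 0.23 ] 0.89 ang 1.825
```

View pics/s14z.png

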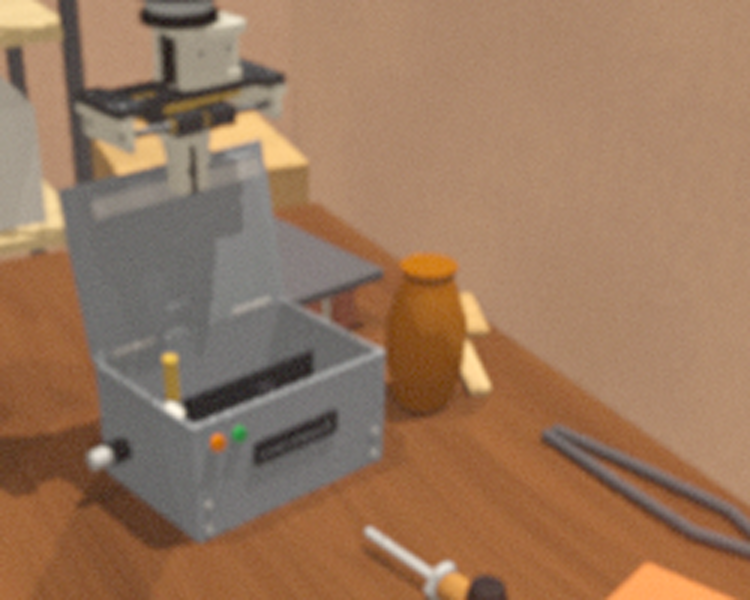

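The lid is past upright and on its stop (about 1.8 rad). I'm backing straight off towards the front, then doing the final check.

Call:
{"op": "step_arm", "data": {"motion": [[0.0,0.03,0,0,0],[0.0,0.08,0,0,0],[0.0,0.13,0,-0.02,0],[0.0,0.18,0,-0.04,0],[0.0,0.18,0,-0.04,0]]}}

```text
time_s: 27.38
tcp_pos: [0.5488, 0.0957, 0.344]
eef_rot: [-179.8, 0.0, -78.4]
contact_force: [0.1, 0.7, -0.6]
gripper_width: 0.0004
```

```bash
python3 lid.py s15
python3 - <<'E'
from h import *
for n in ['side','top']:
    c=capture(n); save(c,n+'15.png')
    for l in ['lid_edge','lid_handle','rod','rod_tip','rod_grip','scraper','vase','jar','firebrick']:
        print(n,l,[(np.round(x['location'],3).tolist(),round(x['p'],2)) for x in spotter.tip_of(n,l)][:3])
E
```

```text
t 27.38 p [0.5488 0.0957 0.344 ] rpy [-1.7984e+02  1.0000e-02 -7.8430e+01] F [ 0.09  0.69 -0.63] w 0.0004 q [ 30.1   6.5  -5.2   0.  -78.2 -18.5]
box xy -0.10317391335756762 0.0013366517139286212
lid_edge [0.496 0.327 0.3  ] 0.73 ang 1.855
lid_handle [0.493 0.348 0.225] 0.78 ang 1.901
side lid_edge [([0.498, 0.327, 0.299], 0.77)]
side lid_handle [([0.49, 0.349, 0.223], 0.65)]
side rod [([0.557, -0.482, 0.097], 0.83), ([0.349, -0.338, 0.103], 0.61), ([0.589, -0.091, 0.015], 0.58)]
side rod_tip [([0.57, 0.005, 0.016], 0.77), ([0.563, -0.483, 0.0], 0.69), ([0.531, 0.2, 0.001], 0.47)]
side rod_grip [([0.602, -0.145, 0.014], 0.86), ([0.348, -0.336, 0.153], 0.8), ([0.558, -0.483, 0.156], 0.75)]
side scraper [([0.471, -0.319, 0.125], 0.83), ([0.284, 0.444, -0.001], 0.67)]
side vase [([0.773, 0.234, -0.0], 0.94)]
side jar [([0.287, 0.444, -0.001], 0.75)]
side firebrick [([0.721, -0.33, 0.0], 0.69), ([0.546, 0.112, 0.075], 0.56), ([0.493, 0.347, 0.223], 0.5)]
top lid_edge [([0.498, 0.327, 0.295], 0.97)]
top lid_handle [([0.494, 0.345, 0.223], 0.57)]
top rod [([0.557, -0.482, 0.1], 0.7), ([0.589, -0.093, 0.013], 0.65), ([0.35, -0.342, 0.099], 0.6)]
top rod_tip [([0.563, -0.481, -0.005], 0.78), ([0.568, 0.011, 0.014], 0.7), ([0.35, -0.34, -0.001], 0.63)]
top rod_grip [([0.6, -0.142, 0.015], 0.9), ([0.35, -0.339, 0.157], 0.65), ([0.559, -0.482, 0.156], 0.58)]
top scraper [([0.471, -0.318, 0.126], 0.68)]
top vase []
top jar [([0.289, 0.441, 0.002], 0.71), ([0.472, -0.314, 0.127], 0.68)]
top firebrick [([0.722, -0.328, 0.002], 0.86)]
```

View pics/side15.png

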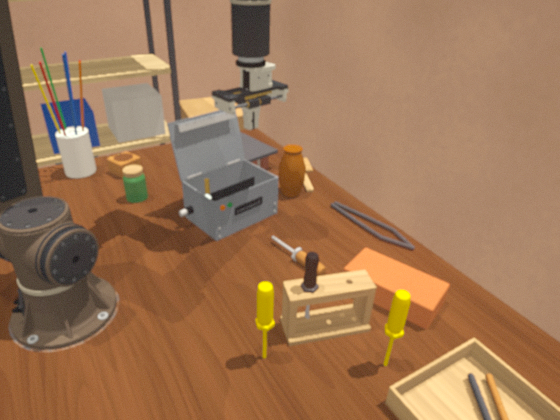

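The picture shows the lid fully back at (210,140) and the rod flat at (295,250), well clear of the box. The scraper stands at (311,270), and the vase, jar and brick are where they were. I'm handing in.

```bash
python3 -c "
from h import *
print(workorder.close_job()); st()"
```

```text
the job is handed in; nothing more can be done
None
the job is handed in; nothing more can be done
```

The wiring box is open and I handed the job in at about 28 s; no verdict was reported.

**What I did:**
1. I lifted the rod from the rack, pivoted it on its tip until it lay flat on the bench, and took it again level by its handle.
2. I pushed it through the slot and met the catch tab at 40 mm on the first push. Pressing it about 8 mm further, at roughly 8 N, made the lid spring up.
3. I laid the rod flat again and pushed the lid back with closed fingers, then backed the arm clear.

**Last checks before hand-in:**
- **Lid:** about 1.85 rad from the network's edge position and about 1.9 from its handle position, so it is on its stop at 1.85.
- **Rod:** flat, with its tip, origin and grip all reading 14–16 mm high. The tip is about 10 cm in front of the box.
- **Other things:** the scraper still stands in the rack (origin about 0.125 m high). The vase, jar and brick are within about 3 mm of where they started.
- **Arm:** it touches nothing, and its force reading was only noise.

The top camera's network missed the vase in the last look, but the side camera found it in place. The fingers pushed on the lid with about 22 N at first contact, below the 40 N limit.

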